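# Unhook the lorry pack and stand it in the pusher tray

### The arm

A 6-joint arm with a two-finger parallel gripper is mounted at the origin on the work surface. World frame = base frame: x ahead of the robot, y to its left, z up, the work surface at z = 0. Lengths are in mm, angles in rad, forces in N, time in s.
With the tool pointing down it reaches from about 300 to 750 mm from the base axis. Payload 8.5 kg.
Tool frame: the origin (TCP) lies at the very end of the fingers, on their centre line; the grasp point (between the pads) lies robot.grip_depth behind it (robot.grip_depth is the distance from the TCP to the grasp point, in mm); z points along the fingers, y is the line along which they close (so a half turn about z gives the same grasp; the last joint's range is limited). The gripper opens to 88 mm and grips with 3 to 60 N. Pads are 18 mm wide; open, the fingers measure 123 mm over their backs; the gripper's body (75 mm by 187 mm) begins 45 mm behind the grasp point.
Start: joints at [0.971, 0.381, 1.297, -0, 1.464, -0.215], TCP at [206.446, 509.765, 238.748] pointing down, gripper open.
Joint ranges: [-3.11, 3.11], [-0.89, 2.33], [0.22, 2.48], [-1.42, 4.56], [0.17, 2.85], [-2.88, 2.88]. Speed limits (rad/s): [2.39, 2.39, 3.14, 3.14, 3.14, 3.14].

### API

Orientations are given as a unit quaternion [x, y, z, w].
In Python, from plant import robot, snapshot, spot_in, masks_of, place_of gives the robot as it stands.
- The arm moves only by the shell command python3 -m crank 'ROWS'. ROWS is text: rows parted by semicolons, each of 5 numbers parted by spaces: the shift along the tool's x, y, z in m, then the turn about the tool's z in degrees, then the opening, from 0 (shut) to 1 (fully open). In form: x y z turn jaw; .... A call has exactly 10 rows; each row shifts and turns the commanded pose from where the row before left it, along the tool's axes as they then stand; what a row does not reach is not made up. A row lasts 1/10 s, in which the tool goes at most 50 mm and 8.59 degrees, less where a joint would pass 70% of its speed; a pose out of reach is approached as far as the arm can. A call with a gripper value outside its range is refused whole. The fingers move at their own pace and stop on an object; the grip force is fixed at half the most. Time passes only in rows, so rows that do not move let the fingers close, or fill a call up. It gives the time, the measured TCP pose, the force, the opening and the grip force at its end, in the units of the state.
- robot.sense(): the state, without advancing time (a new reading comes with each control period).
- snapshot(name): name is "scene" or "top"; returns a dict with "image" (420x560x3 uint8, red, green, blue), "fx", "fy", "cx", "cy" (pixels), "view" (4x4, takes a point from world to camera coordinates). Camera axes: x right, y down, z forward; pixel columns grow to the right and rows downward; lengths in mm; the calibration is good to about 2 mm. A picture is of the moment at which its call begins. There is no depth.
- robot.hand_in(): hands the job in; it is judged then, once.
Trained networks look in the newest picture that a camera, given by its name, has taken for a name from the list of things; names that differ only in an ending like _2 or _b are one class to them, and where a whole thing is asked for, a point or a joint stands for the part that bears it (a point fixed in the world has none). Each returns a list of dicts, best first, with "confidence" (0 to 1); they miss things now and then, are a little off and sometimes report something else, mostly with a low value. They report only what shows in the picture. A call takes as long as a camera call. They do not tell look-alikes from the thing itself.
- spot_in(query, camera): "xy" ([column, row] in pixels, amid what is visible of it).
- masks_of(query, camera): "region" (420x560 bool, what is visible of it) and "xy" ([column, row] in pixels, amid what is visible of it).
- place_of(query, camera): "xy" ([column, row] in pixels: a listed point, or the origin of a listed thing).
The state is a dict: "t": time; "joint_pos": joint angles; "qd": joint speeds; "joint_efforts": joint torques, N m; "position": TCP position; "eef_rot": TCP orientation; "force": force on the tool from outside, world axes, zero at the start; "torque": the same for the moment, N m; "gripper_width": opening from 0.0 (shut) to 1.0 (fully open); "finger_force": force on a finger pad.
Only numpy, scipy, OpenCV 4.12 (cv2) and the standard library are available. Lean on these libraries where they do the work, as an engineer would, in place of code of your own. Each camera call takes 0.05 s, during which the arm holds its last target. There are 200 camera calls.

### The job

Push the spring pusher in the tray's empty lane back until its catch clicks and holds it. Then take the big hang pack with the lorry in it off its display peg - lift its hang tab so that the hole clears the upturned tip while you draw it off towards the robot, without straining it against the peg - and lower it upright into the space in front of the pusher, letting go only once it stands on the tray floor. Leave the pusher held back by its catch and the two small packs hanging on their pegs, and do not shove or knock over the paint jar.

Things in the scene. Friction and masses are not known exactly. Their poses are not given: they have to be found in the camera images.
- truck_pack: The big hang pack: clear box 92 mm wide (y) x 38 deep (x) x 72 high with a white lorry inside, under a flat white hang tab 56 wide, 8 thick (x), at mid-depth, reaching 140 above the underside. Origin: centre of the underside, z up. 80 to 170 g. Hangs on any one of the three pegs, square to it, its hole's roof resting on the peg. Same from front and back.
- truck_pack_hole (a point): Peak of the sloping roof of the big pack's hang hole, 104 mm above its underside. The hole is 28 mm wide; its flat lower edge is 26 mm below this peak.
- truck_pack_grip (a point): Middle of the big pack's solid tab above the hole, 124 mm above its underside: 16 mm below the tab's top edge, 20 mm above the hole's peak. Grip here from above, across the 8 mm thickness (the pack's x).
- rack: Dark steel peg display, fixed. Origin: on the desk under the crossbar; the pegs point along its -x, y along the crossbar, z up. Crossbar 266 mm long, 12 thick (x), 22 high; nothing is above 200. Three round pegs 6 thick at y = -100, 0, +100, axis 185 above the desk, straight to x = -112, then turned up. The packs hang at x = -52 to -68.
- rack_tip (a point): End of the middle peg's upturned tip: rack x = -127 mm, 12 mm above the straight peg's axis; with its roundness the tip reaches x = -130 and 15 mm above the axis. All three are alike. A hanging pack lifted 14 to 19 mm passes straight over the tip.
- wheel_pack: Small hang pack (64 mm wide, 26 deep, 126 high overall, same tab) with two model wheels inside, on another peg. Origin: centre of the underside. Leave it hanging.
- digger_pack: Small hang pack of the same size with a small machine inside, on the third peg. Origin: centre of the underside. Leave it hanging.
- tray: Grey two-lane tray, fixed. Origin: on the desk under the middle of the empty lane's opened bay; x along the lane away from the robot, y left, z up. Floor top at z = 6 mm; lane 114 wide inside; side walls and front stop 36 high; front stop at x = -47 to -42; tray ends at x = 175. To its right (y below -60) a second lane with fixed kit boxes 72 high and a pusher 82 high.
- pusher (a joint): Black spring pusher of the empty lane: 0 m at rest (forward), grows as it is pushed along the tray's +x, stop at 0.080. Spring 3 N at 0, 5 N at 0.07; from 0.046 to 0.07 its pin also lifts the steel catch lever (up to 4 N more). Past 0.072 the pin drops into the catch's notch and it stays at about 0.070 when let go; let go earlier it snaps forward.
- pusher_face (a point): Mid-width point of the pusher plate's robot-side face, 85 mm above the desk; moves with it. Plate 88 mm wide, 6 thick, from z = 11 to 106. Its face is at tray x = -29 mm at rest, +41 when latched: then the bay is 83 mm deep and the pack (38) fits with over 20 mm before and behind.
- paint_jar: Glass paint jar, 48 mm across, 50 mm high, on the desk before the rack. Origin: centre of the underside.
Not all that is in view belongs to the job. Leave any red look-alike of the digger_pack alone. What is shaped like the truck_pack but purple is not meant.

How it is judged (in metres and radians):
On the way, in this order (a step that is already met when the one before it is completed fails the run):
1. the pusher is held back by its catch, with the robot off it (value of joint pusher above 0.064 m and contact force between the fingers and pusher below 0.2 N), for 0.3 s.
2. the big pack is off its peg, held upright in front of the tip (x of truck_pack_hole in the frame of rack below -0.137 m and height (world z) of truck_pack_hole above 0.16 m and angle between truck_pack's own z axis and vertical below 0.3 rad and contact force between the fingers and truck_pack above 0.5 N), for 0.1 s.
3. the big pack has been lowered on to the floor of the empty lane, still held (z of truck_pack in the frame of tray below 0.012 m and x of truck_pack in the frame of tray between -0.03 and 0.03 m and y of truck_pack in the frame of tray between -0.02 and 0.02 m and contact force between the fingers and truck_pack above 0.5 N), for 0.1 s.
At the end, for the whole second after the job is handed in: The big pack stands upright (within 7 degrees) and at rest on the floor of the tray's empty lane, in front of the pusher, its middle within 30 mm along and 20 mm across of the bay's middle; the pusher is still held back by its catch; both small packs still hang on their pegs (z of truck_pack in the frame of tray between 0.002 and 0.01 m and x of truck_pack in the frame of tray between -0.03 and 0.03 m and y of truck_pack in the frame of tray between -0.02 and 0.02 m and angle between truck_pack's own z axis and vertical below 0.12 rad and linear speed of truck_pack below 0.02 m/s and value of joint pusher above 0.064 m and height (world z) of each of wheel_pack, digger_pack above 0.085 m); the robot touches nothing.
It fails at once if the big pack is strained against its peg (over 15 N) (contact force between truck_pack and rack above 15 N).
It fails at once if the big pack is tipped over or falls (angle between truck_pack's own z axis and vertical above 0.7 rad).
It fails at once if a small pack is knocked off its peg or shoved along it (distance of any of wheel_pack, digger_pack from where it was at the start of the episode above 0.05 m).
It fails at once if the paint jar is shoved or knocked over (distance of paint_jar from where it was at the start of the episode above 0.03 m or angle between paint_jar's own z axis and vertical above 0.5 rad).
It also fails if it takes over 72 s, if anything falls off the work surface, if the arm or the gripper's body presses on something with over 40 N, if the wrist force passes 120 N, or if a joint passes its speed limit or range.

## Working session

There is one attempt and no reset: what is moved stays moved. The work goes in short steps, Python scripts to look and compute and a shell command to move; the robot and the scene stay as the last step left them, time stands still between calls to the robot, and variables do not carry over. Pictures are saved under pics/ and viewed, at most 10 in all, crops included, and the job is handed in when it is done.

```bash
mkdir -p pics; cat > h.py <<'E'
import numpy as np,cv2
from plant import robot,snapshot,spot_in,masks_of,place_of
def tri(obs):
    # obs: list of (snap, xy) -> world point, residual px
    A=[];b=[]
    for s,(u,v) in obs:
        V=np.array(s["view"]);x=(u-s["cx"])/s["fx"];y=(v-s["cy"])/s["fy"]
        for r in (V[0]-x*V[2],V[1]-y*V[2]): A.append(r[:3]);b.append(-r[3])
    p,res,_,_=np.linalg.lstsq(np.array(A),np.array(b),rcond=None)
    return p,np.sqrt(res)
def proj(s,p):
    q=np.array(s["view"])@np.r_[p,1];return np.array([s["fx"]*q[0]/q[2]+s["cx"],s["fy"]*q[1]/q[2]+s["cy"]])
def ray_z(s,xy,z):
    V=np.array(s["view"]);R=V[:3,:3];c=-R.T@V[:3,3]
    d=R.T@np.array([(xy[0]-s["cx"])/s["fx"],(xy[1]-s["cy"])/s["fy"],1]);return c+d*(z-c[2])/d[2]
E
python3 - <<'E'
from h import *
S={c:snapshot(c) for c in("scene","top")}
for c in S:
    cv2.imwrite(f"pics/{c}0.png",S[c]["image"][:,:,::-1])
    V=np.array(S[c]["view"]);print(c,"cam at",(-V[:3,:3].T@V[:3,3]).round(),"axis",V[2,:3].round(2),S[c]["fx"])
for n in "truck_pack truck_pack_hole truck_pack_grip rack rack_tip wheel_pack digger_pack tray pusher_face paint_jar".split():
    r={c:place_of(n,c) for c in S}
    for c in S: print(n,c,[(np.round(d["xy"]).tolist(),round(d["confidence"],2)) for d in r[c]][:4])
    for a in r["scene"][:3]:
        for b in r["top"][:3]:
            p,e=tri([(S["scene"],a["xy"]),(S["top"],b["xy"])]);print("   ",p.round(1),e.round(3))
st=robot.sense();print(st["position"],st["eef_rot"],st["force"],robot.grip_depth,st["gripper_width"])
E
```

```text
scene cam at [1081.  581.  683.] axis [-0.55 -0.6  -0.57] 467.7330137248247
top cam at [480.  50. 990.] axis [ 0.11  0.   -0.99] 434.2702880435104
truck_pack scene [([233.0, 245.0], 0.82), ([309.0, 267.0], 0.71)]
truck_pack top [([346.0, 193.0], 0.74), ([290.0, 253.0], 0.62), ([244.0, 186.0], 0.57)]
    [616.6 -96.7  -9.1] [5.201]
    [555.9 -19.8  15. ] [138.252]
    [664.6  88.4 135.3] [97.227]
    [567.7 -24.8 -27.2] [121.932]
    [483.3  25.9 -81.1] [16.482]
    [616.6 135.5  80.3] [1.699]
truck_pack_hole scene [([312.0, 217.0], 0.97), ([227.0, 204.0], 0.6)]
truck_pack_hole top [([359.0, 184.0], 0.86), ([239.0, 179.0], 0.66)]
    [563.1 -28.5 113.9] [127.199]
    [611.8 134.9 194. ] [2.053]
    [ 617.2 -106.3  101.5] [1.996]
    [665.4  88.4 226.6] [100.612]
truck_pack_grip scene [([310.0, 209.0], 0.83), ([226.0, 197.0], 0.81)]
truck_pack_grip top [([238.0, 177.0], 0.96), ([356.0, 182.0], 0.67), ([240.0, 181.0], 0.56)]
    [613.8 133.4 211.2] [0.051]
    [566.5 -24.1 135.4] [118.717]
    [607.8 129.1 205.9] [1.415]
    [666.3  88.6 240.7] [99.817]
    [620.1 -97.8 124. ] [5.779]

[... 1031 characters left out ...]
  [589.1 337.   -6.1] [1.058]
tray scene [([214.0, 194.0], 0.77)]
tray top [([427.0, 228.0], 0.89)]
    [ 534.1 -279.4    1.9] [7.623]
pusher_face scene [([222.0, 162.0], 0.91)]
pusher_face top [([446.0, 240.0], 0.75)]
    [ 501.6 -286.6   82.6] [0.499]
paint_jar scene [([319.0, 242.0], 0.67), ([311.0, 211.0], 0.34)]
paint_jar top [([288.0, 252.0], 0.71), ([443.0, 238.0], 0.15)]
    [478.6  38.6   1.6] [3.749]
    [ 440.8 -194.8  -66.5] [223.085]
    [485.5  32.5  88.2] [17.286]
    [ 443.2 -192.6   16.3] [184.666]
[206.4299119  509.7759402  238.73302502] [ 1.91221952e-01  9.81546823e-01 -1.42081823e-05 -1.51555611e-05] [0.34016877 1.05110548 0.5307899 ] 18.700000000000003 0.9994578512675109
```

```bash
python3 - <<'E'
import cv2
a=cv2.imread("pics/scene0.png");b=cv2.imread("pics/top0.png")
cv2.imwrite("pics/a.png",cv2.resize(a[120:390,170:530],None,fx=2.2,fy=2.2,interpolation=3))
cv2.imwrite("pics/b.png",cv2.resize(b[110:330,130:490],None,fx=2.2,fy=2.2,interpolation=3))
E
```

```text
(no output)
```

View pics/a.png

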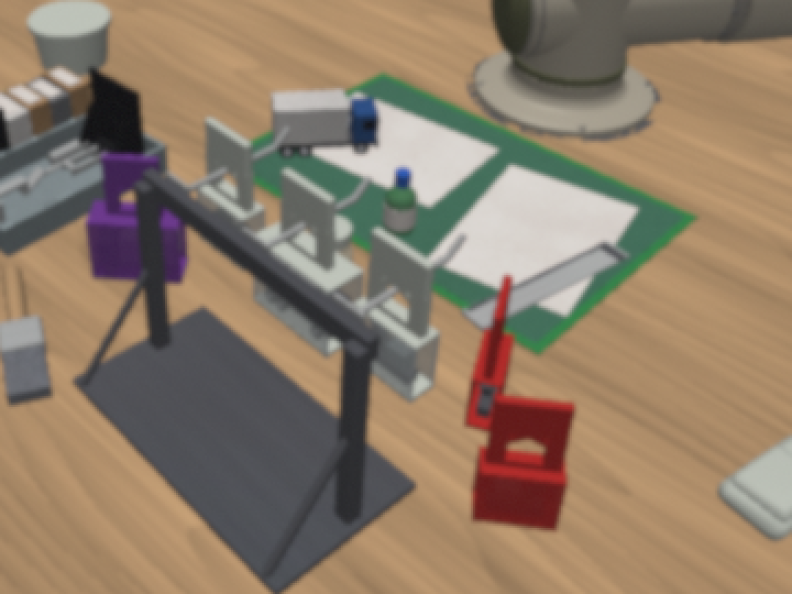

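View pics/b.png

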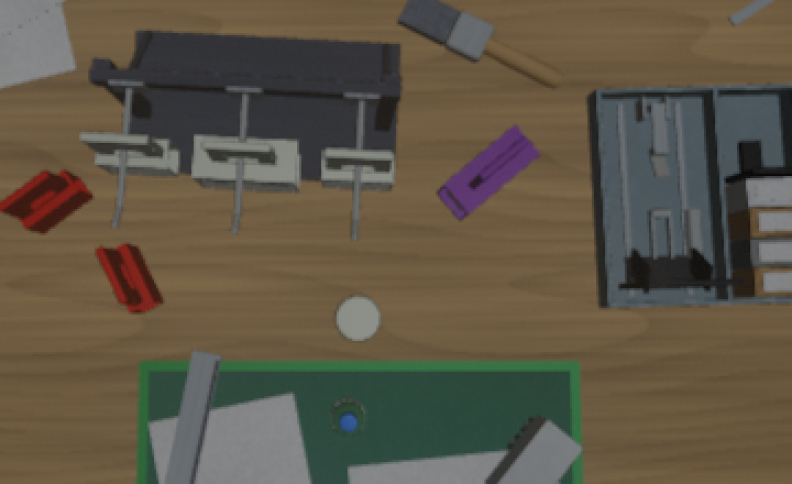

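The truck_pack candidates are:
- The middle-peg white pack at top (239,180) / scene (310,210). It's the widest and sits on a peg, so this is my choice.
- The purple look-alike at top (355,185), on the desk.
- The small white packs at top (190,180) and (292,186).
- The red look-alikes at top (150,200) and (190,238).

The jar is at top (293,254), and the empty lane with the black pusher is at top (427,228).

Next I'll get the yaws of the rack and tray and check them with an overlay.

```bash
cat >> h.py <<'E'
def fr(x,y,a): # frame to world
    c,s=np.cos(np.radians(a)),np.sin(np.radians(a))
    return lambda p:np.array([x+c*p[0]-s*p[1],y+s*p[0]+c*p[1],p[2]])
E
cat > ov.py <<'E'
from h import *
import sys
def draw(R,T,dz=0,name="ov",S=None):
    f=fr(*R);g=fr(*T)
    L=[]
    for y in(-100,0,100): L.append([f((0,y,188)),f((-112,y,188)),f((-127,y,197))])
    L.append([f((sx,sy,196)) for sx,sy in((-6,-133),(-6,133),(6,133),(6,-133),(-6,-133))])
    px=-60
    L.append([f((px+sx,sy,156)) for sx,sy in((-19,-46),(-19,46),(19,46),(19,-46),(-19,-46))])
    L.append([f((px+sx,sy,224)) for sx,sy in((-4,-28),(-4,28),(4,28),(4,-28),(-4,-28))])
    L.append([g((sx,sy,36)) for sx,sy in((175,60),(-47,60),(-47,-57))])
    L.append([g((-29,sy,sz)) for sy,sz in((-44,11),(44,11),(44,106),(-44,106),(-44,11))])
    out=[]
    for c,o in(("scene",(170,120,360,270)),("top",(170,110,360,270))):
        s=S[c];im=cv2.resize(s["image"][:,:,::-1].copy(),None,fx=3,fy=3,interpolation=3)
        for l in L: cv2.polylines(im,[np.int32([(proj(s,p)+.5)*3 for p in l])],False,(0,255,255) ,1)
        out.append(im[o[1]*3:(o[1]+o[3])*3,o[0]*3:(o[0]+o[2])*3][:, :])
    for c,im in zip("st",out): cv2.imwrite(f"pics/{name}_{c}.png",cv2.resize(im[:590] if c=="t" else im,(800,590*800//1080 if c=="t" else 600)))
E
python3 - <<'E'
from h import *
from ov import draw
S={c:snapshot(c) for c in("scene","top")};s=S["top"]
P=lambda x,y:(x/2.2+130-.5+.2,y/2.2+110-.5+.2)
def q(n,pts,z):
    w=[ray_z(s,P(*p),z) for p in pts];d=w[1]-w[0];print(n,[a[:2].round(1).tolist() for a in w],np.degrees(np.arctan2(d[1],d[0])).round(2))
q("peg mid",[(237,225),(245,90)],188);q("peg L",[(118,215),(128,85)],188);q("peg R",[(355,230),(361,98)],188)
q("bar front",[(400,96),(92,82)],196)
q("box front edge",[(299,189),(193,184)],156)
q("tray left",[(602,306),(591,92)],36)
q("pusher",[(735,290),(620,285)],106)
for c in S:
    for n in("tray","pusher"):
        m=masks_of(n,c);print(c,n,[(np.round(d["xy"]).tolist(),round(d["confidence"],2),int(d["region"].sum())) for d in m])
draw((670,130,-3),(531,-283,2),S=S)
E
```

```text
peg mid [[551.7, 136.2], [667.8, 130.6]] -2.78
peg L [[560.3, 236.8], [672.3, 230.9]] -3.01
peg R [[547.4, 36.7], [660.6, 31.3]] -2.77
bar front [[660.5, -1.6], [673.0, 259.8]] 87.26
box front edge [[586.3, 85.4], [590.9, 178.8]] 87.2
tray left [[484.1, -210.7], [700.7, -206.3]] 1.17
pusher [[498.4, -314.5], [503.1, -208.8]] 87.45
scene tray [([283.0, 308.0], 0.73, 13431), ([184.0, 187.0], 0.68, 5928)]
scene pusher [([217.0, 177.0], 0.63, 1131)]
top tray [([446.0, 200.0], 0.68, 9758)]
top pusher [([432.0, 230.0], 0.58, 909)]
```

View pics/ov_t.png

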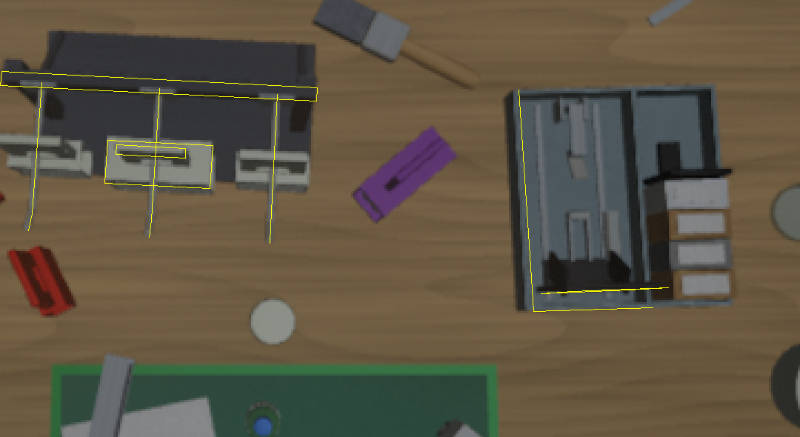

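View pics/ov_s.png

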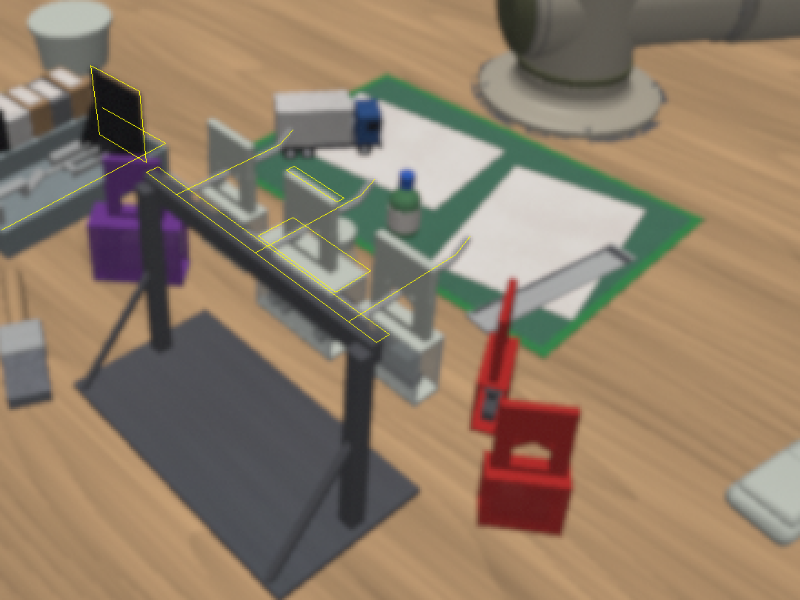

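The top overlay fits the pegs and pack at about (239,180). The rack should move about 5 mm in +x, and the tray wall sits left of my drawn one. I'll check with one close crop of the pack and tray.

```bash
python3 - <<'E'
from h import *
s=cv2.imread("pics/scene0.png");t=cv2.imread("pics/top0.png")
g=lambda a:cv2.convertScaleAbs(cv2.resize(a,None,fx=5,fy=5,interpolation=2),alpha=1.6,beta=10)
A=g(t[145:255,395:475]);B=g(s[190:300,260:340])
cv2.imwrite("pics/c.png",np.hstack([A,B]))
S={c:snapshot(c) for c in("scene","top")}
for R in((674,130,-3),(677,130,-3)):
  f=fr(*R)
  for n,p in(("hole",(-60,0,188)),("grip",(-60,0,208)),("tip",(-127,0,197))): print(R,n,[proj(S[c],f(p)).round(1).tolist() for c in S])
E
```

```text
(674, 130, -3) hole [[309.2, 220.0], [239.4, 178.8]]
(674, 130, -3) grip [[309.3, 210.7], [238.3, 177.0]]
(674, 130, -3) tip [[336.6, 201.1], [236.6, 214.0]]
(677, 130, -3) hole [[308.0, 220.7], [239.4, 177.2]]
(677, 130, -3) grip [[308.1, 211.5], [238.3, 175.3]]
(677, 130, -3) tip [[335.5, 201.8], [236.7, 212.4]]
```

View pics/c.png

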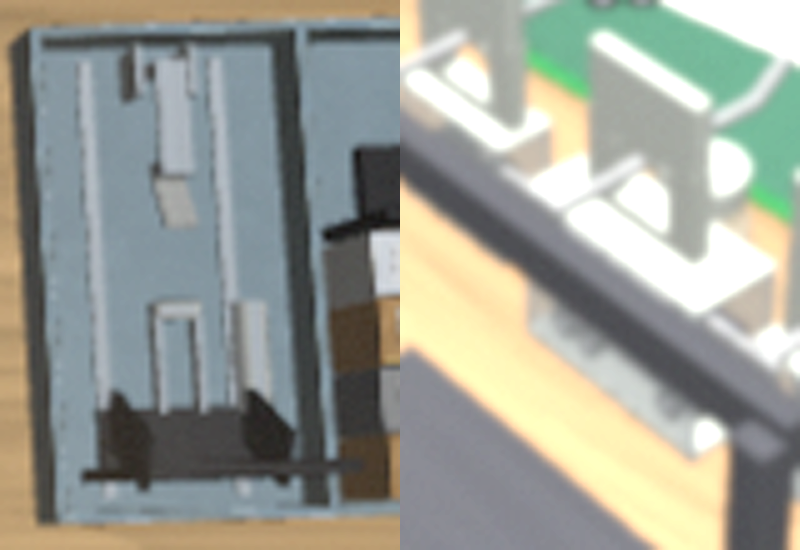

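The left half shows the plate edge-on, running from (412,240) to (467,237.6), with the wall top edge from (402,152) to (406,249). The right half confirms the white pack on the middle peg: the tab with its peg, widest box, white lorry inside. Now I'll compute the tray pose from those edges.

```bash
python3 - <<'E'
from h import *
s=snapshot("top")
g=lambda u,v,z:ray_z(s,(395+u/5-.4,145+v/5-.4),z)[:2].round(1)
print("wall L top",g(38,35,36),g(57,520,36))
print("plate left bottom",g(85,475,11),"right top",g(360,463,106))
print("front stop outer top",g(57,521,36),g(320,513,36))
print("back end",g(38,32,36),g(400,18,36), "divider top L/R",g(297,35,36),g(325,505,36))
print("rear guide lines", g(82,60,8),g(102,400,8),g(215,60,8),g(232,400,8))
E
```

```text
wall L top [ 700.5 -215. ] [ 484.5 -216.6]
plate left bottom [ 504.7 -236.8] right top [ 507.1 -320.6]
front stop outer top [ 484.1 -216.6] [ 487.5 -331.5]
back end [ 701.8 -215. ] [ 708.  -377.2] divider top L/R [ 700.3 -330.8] [ 490.9 -333.8]
rear guide lines [ 695.2 -242.6] [ 538.6 -246.4] [ 695.1 -303.7] [ 538.6 -305.2]
```

```bash
python3 -m crank '0 0 0 8.5 0; 0 0 0 8.5 0; 0 0 0 8.5 0; 0 0 0 8.5 0; 0 0 0 8.5 0; 0 0 0 8.5 0; 0 0 0 8.5 0; 0 0 0 8.5 0; -0.04 0.01 0 0 0; -0.04 0.01 0 0 0'
```

```text
t: 2.55
position: [226.3, 429.0, 238.3]
eef_rot: [0.707, 0.707, -0.0, 0.0]
force: [0.5, -0.4, 0.0]
gripper_width: 0.117
finger_force: 0.0
```

```bash
python3 -m crank '-0.04 0.02 0 0 0; -0.04 0.02 0 0 0; -0.04 0.02 0 0 0; -0.04 0.02 0 0 0; -0.04 0.02 0 0 0; -0.04 0.02 0 0 0; -0.04 0.02 0 0 0; -0.04 0.02 0 0 0; -0.04 0.02 0 0 0; -0.04 0.02 0 0 0' && python3 -m crank '-0.04 0.003 0 0 0; -0.04 0.003 0 0 0; -0.04 0.003 0 0 0; -0.04 0.003 0 0 0; -0.04 0.003 0 0 0; -0.04 0.003 0 0 0; -0.04 0.003 0 0 0; -0.026 0.003 0 0 0; 0 0 0 0 0; 0 0 0 0 0'
```

```text
t: 3.55
position: [426.6, 27.7, 239.0]
eef_rot: [0.708, 0.707, 0.0, 0.0]
force: [-0.0, 0.5, -0.5]
gripper_width: 0.005
finger_force: 0.0
t: 4.55
position: [449.6, -276.3, 238.5]
eef_rot: [0.708, 0.707, 0.0, -0.0]
force: [-0.7, 0.0, 0.6]
gripper_width: 0.006
finger_force: 0.0
```

```bash
python3 -m crank '0 0 0.04 0 0; 0 0 0.04 0 0; 0 0 0.04 0 0; 0 0 0.04 0 0; 0 0.008 0.004 0 0; 0 0.008 0 0 0; 0 0.006 0 0 0; 0 0.005 0 0 0; 0 0.005 0 0 0; 0 0.005 0 0 0'
```

```text
t: 5.55
position: [487.4, -276.6, 75.5]
eef_rot: [0.707, 0.707, 0.0, 0.001]
force: [-4.2, 0.4, 2.3]
gripper_width: 0.003
finger_force: 1.8
```

```bash
python3 -m crank '0 0.008 0 0 0; 0 0.008 0 0 0; 0 0.008 0 0 0; 0 0.008 0 0 0; 0 0.008 0 0 0; 0 0.008 0 0 0; 0 0.006 0 0 0; 0 0.004 0 0 0; 0 0.002 0 0 0; 0 0 0 0 0'; python3 -m crank '0 0.003 0 0 0; 0 0.003 0 0 0; 0 0.002 0 0 0; 0 0.002 0 0 0; 0 0 0 0 0; 0 0 0 0 0; 0 0 0 0 0; 0 0 0 0 0; 0 0 0 0 0; 0 0 0 0 0'
```

```text
t: 6.55
position: [546.9, -275.8, 74.5]
eef_rot: [0.707, 0.707, -0.0, -0.001]
force: [-5.6, 2.9, 2.7]
gripper_width: 0.007
finger_force: 2.6
t: 7.55
position: [556.9, -275.9, 74.4]
eef_rot: [0.707, 0.707, 0.0, -0.001]
force: [-3.4, 3.7, 2.2]
gripper_width: 0.002
finger_force: 2.1
```

```bash
python3 -m crank '0 0.002 0 0 0; 0 0.001 0 0 0; 0 0 0 0 0; 0 0 0 0 0; 0 0 0 0 0; 0 0 0 0 0; 0 0 0 0 0; 0 0 0 0 0; 0 0 0 0 0; 0 0 0 0 0';  python3 -m crank '0 0.002 0 0 0; 0 0.001 0 0 0; 0 0 0 0 0; 0 0 0 0 0; 0 0 0 0 0; 0 0 0 0 0; 0 0 0 0 0; 0 0 0 0 0; 0 0 0 0 0; 0 0 0 0 0'
```

```text
t: 8.55
position: [559.8, -275.8, 74.4]
eef_rot: [0.707, 0.707, 0.0, -0.001]
force: [-5.7, 3.7, 2.5]
gripper_width: 0.002
finger_force: 2.5
t: 9.55
position: [562.8, -275.8, 74.4]
eef_rot: [0.707, 0.707, 0.0, -0.001]
force: [-4.9, 4.2, 2.6]
gripper_width: 0.005
finger_force: 2.6
```

```bash
python3 -m crank '0 -0.002 0 0 0; 0 -0.002 0 0 0; 0 -0.002 0 0 0; 0 -0.002 0 0 0; 0 -0.002 0 0 0; 0 -0.002 0 0 0; 0 -0.002 0 0 0; 0 0 0 0 0; 0 0 0 0 0; 0 0 0 0 0'
```

```text
t: 10.55
position: [548.9, -276.5, 74.8]
eef_rot: [0.707, 0.707, 0.0, 0.0]
force: [0.5, 0.1, -0.1]
gripper_width: 0.007
finger_force: 0.0
```

```bash
python3 -m crank '0 -0.02 0 0 0; 0 -0.02 0 0 0; 0 0 -0.04 0 0.4; 0 0 -0.04 0 0.4; 0 0 -0.04 0 0.4; 0 0 -0.04 0 0.4; 0 0 -0.026 1 0.4; 0.04 0 0 2 0.4; 0.04 0 0 0 0.4; 0.04 0 0 0 0.4'; python3 -m crank '0.04 0.012 0 0 0.4; 0.04 0.012 0 0 0.4; 0.04 0.012 0 0 0.4; 0.04 0.012 0 0 0.4; 0.04 0.012 0 0 0.4; 0.04 0.012 0 0 0.4; 0.03 0.012 0 0 0.4; 0.02 0.012 0 0 0.4; 0 0 0 0 0.4; 0 0 0 0 0.4'
python3 - <<'E'
from h import *
S={c:snapshot(c) for c in("scene","top")}
p={c:place_of("pusher_face",c) for c in S};print([(c,p[c][0]) for c in S if p[c]])
if all(p.values()):print(tri([(S[c],p[c][0]["xy"]) for c in S]))
print([proj(S["top"],q).round() for q in((507,-278,85),(572,-278,85))])
st=robot.sense();print(st["position"],st["eef_rot"])
f=fr(675,130,-3);print("grip est",f((-60,0,208)))
cv2.imwrite("pics/d.png",cv2.resize(S["top"]["image"][130:260,200:480,::-1],None,fx=2.8,fy=2.8,interpolation=2))
E
```

```text
t: 11.55
position: [513.6, -155.3, 260.9]
eef_rot: [0.726, 0.688, 0.0, 0.0]
force: [1.3, 0.4, -0.4]
gripper_width: 0.4
finger_force: 0.0
t: 12.55
position: [624.9, 127.8, 260.4]
eef_rot: [0.725, 0.688, -0.0, -0.0]
force: [-0.5, -0.8, 0.4]
gripper_width: 0.4
finger_force: 0.0
[('scene', {'xy': [198.0, 171.2], 'confidence': 0.96}), ('top', {'xy': [443.8, 206.9], 'confidence': 0.79})]
(array([ 572.10770228, -285.20052007,   86.57859993]), array([2.25010768]))
[array([442., 238.]), array([441., 206.])]
[624.82140577 126.91671178 261.05666311] [7.26082744e-01 6.87607326e-01 5.15363607e-05 1.08357126e-04]
grip est [615.08222791 133.14015737 208.        ]
```

View pics/d.png

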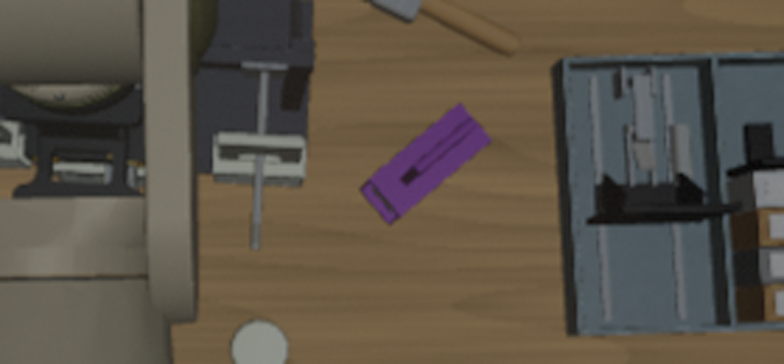

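```bash
python3 -m crank '0.0055 -0.011 0 0 0.4; 0 0 0 0 0.4; 0 0 0.012 0 0.4; 0 0 0.012 0 0.4; 0 0 0.01 0 0.4; 0 0 0.01 0 0.4; 0 0 0.01 0 0.4; 0 0 0.01 0 0.4; 0 0 0 0 0.4; 0 0 0 0 0.4'; python3 - <<'E'
from h import *
S=snapshot("scene")
cv2.imwrite("pics/e.png",cv2.resize(S["image"][140:290,230:390,::-1],None,fx=4,fy=4,interpolation=2))
E
```

```text
t: 13.75
position: [614.5, 134.0, 196.8]
eef_rot: [0.726, 0.688, 0.0, 0.0]
force: [0.2, 0.7, -1.4]
gripper_width: 0.402
finger_force: 0.0
```

View pics/e.png

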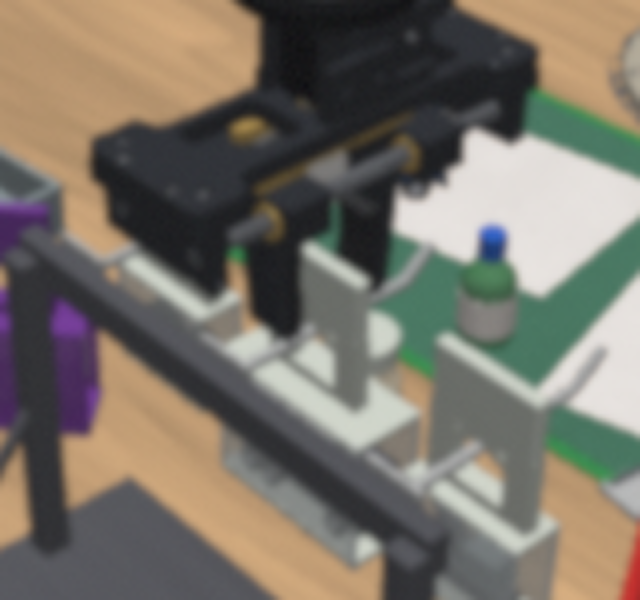

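The fingers straddle the middle tab at e-crop (320,265) and are clear of the bar and pegs. I'll close.

```bash
python3 -m crank '0 0 0 0 0.25; 0 0 0 0 0.2; 0 0 0 0 0.15; 0 0 0 0 0.12; 0 0 0 0 0.08; 0 0 0 0 0.04; 0 0 0 0 0; 0 0 0 0 0; 0 0 0 0 0; 0 0 0 0 0'; python3 -c "
from h import *
print(robot.sense()['force'],robot.sense()['torque'])"
```

```text
t: 14.8
position: [614.4, 134.0, 196.8]
eef_rot: [0.726, 0.688, 0.0, 0.0]
force: [-0.8, 0.9, 0.9]
gripper_width: 0.089
finger_force: 30.0
[-0.76964372  0.8538811   0.92035868] [-0.03634411  0.18817685 -0.03233451]
```

```bash
python3 -m crank '0 0 -0.002 0 0; 0 0 -0.003 0 0; 0 0 -0.003 0 0; 0 0 -0.003 0 0; 0 0 -0.003 0 0; 0 0 -0.0025 0 0; 0 0 0 0 0; 0 0 0 0 0; 0 0 0 0 0; 0 0 0 0 0'
```

```text
t: 15.8
position: [614.3, 133.9, 213.1]
eef_rot: [0.726, 0.688, -0.0, -0.0]
force: [-0.0, -0.3, -1.0]
gripper_width: 0.09
finger_force: 30.0
```

```bash
python3 -m crank '0 -0.005 0 0 0; 0 -0.01 0 0 0; 0 -0.01 0 0 0; 0 -0.01 0 0 0; 0 -0.005 0 0 0; 0 0 0 0 0; 0 0 0 0 0; 0 0 0 0 0; 0 0 0 0 0; 0 0 0 0 0'; python3 -m crank '0 -0.008 0 0 0; 0 -0.008 0 0 0; 0 -0.008 0 0 0; 0 -0.008 0 0 0; 0 -0.008 0 0 0; 0 -0.008 0 0 0; 0 -0.008 0 0 0; 0 -0.004 0 0 0; 0 0 0 0 0; 0 0 0 0 0'
```

```text
t: 16.8
position: [574.6, 136.0, 213.1]
eef_rot: [0.726, 0.688, -0.0, -0.0]
force: [-0.8, -0.5, -1.1]
gripper_width: 0.088
finger_force: 30.0
t: 17.8
position: [514.7, 139.3, 213.3]
eef_rot: [0.726, 0.688, 0.0, 0.0]
force: [0.3, 0.0, -1.4]
gripper_width: 0.086
finger_force: 30.0
```

```bash
python3 -m crank '0 -0.008 0 0 0; 0 -0.008 -0.01 0 0; 0 0 -0.02 0 0; 0 0 -0.02 -1 0; 0 0 -0.01 -2 0; 0 0 0 -1 0; -0.02 0 0 0 0; -0.03 0 0 0 0; -0.03 0 0 0 0; -0.03 0 0 0 0'; python3 -m crank '-0.03 0 0 0 0; -0.03 0 0 0 0; -0.03 0 0 0 0; -0.03 0 0 0 0; -0.03 0 0 0 0; -0.03 0 0 0 0; -0.03 0 0 0 0; -0.03 0 0 0 0; -0.03 0 0 0 0; -0.03 0 0 0 0'
```

```text
t: 18.8
position: [499.7, 29.3, 272.9]
eef_rot: [0.701, 0.713, -0.0, -0.0]
force: [-0.2, 0.2, -0.7]
gripper_width: 0.088
finger_force: 30.0
t: 19.8
position: [504.9, -270.7, 272.8]
eef_rot: [0.701, 0.713, -0.0, -0.001]
force: [-0.1, 0.1, -1.1]
gripper_width: 0.086
finger_force: 30.0
```

```bash
python3 -m crank '-0.004 0.006 0 0 0; -0.004 0.01 0 0 0; 0 0.01 0 0 0; 0 0 0.03 0 0; 0 0 0.03 0 0; 0 0 0.02 0 0; 0 0 0 0 0; 0 0 0 0 0; 0 0 0 0 0; 0 0 0 0 0'; python3 - <<'E'
from h import *
S={c:snapshot(c) for c in("scene","top")}
a=cv2.resize(S["scene"]["image"][110:250,140:290,::-1],None,fx=2.6,fy=2.6,interpolation=2)
b=cv2.resize(S["top"]["image"][130:270,380:530,::-1],None,fx=2.6,fy=2.6,interpolation=2)
cv2.imwrite("pics/f.png",np.hstack([a,b]))
for n in("tray","truck_pack","pusher_face"):
  p={c:place_of(n,c) for c in S};print(n,[[(np.round(d["xy"]).tolist(),round(d["confidence"],2)) for d in p[c][:3]] for c in S])
  if all(p.values()):print(tri([(S[c],p[c][0]["xy"]) for c in S]))
print(robot.sense()["position"],robot.sense()["force"])
E
```

```text
t: 20.8
position: [531.9, -277.4, 194.6]
eef_rot: [0.701, 0.713, 0.0, 0.001]
force: [0.0, 0.1, -1.8]
gripper_width: 0.089
finger_force: 30.0
tray [[([216.0, 195.0], 0.78)], [([426.0, 229.0], 0.62), ([464.0, 223.0], 0.39)]]
(array([ 531.93789009, -276.57005471,   -0.7072605 ]), array([6.25326517]))
truck_pack [[([214.0, 171.0], 0.87), ([236.0, 244.0], 0.68)], [([439.0, 225.0], 0.97), ([350.0, 194.0], 0.63)]]
(array([ 534.02767633, -275.86315993,   74.87534083]), array([1.06652436]))
pusher_face [[([202.0, 172.0], 0.8)], [([444.0, 205.0], 0.65)]]
(array([ 570.43991168, -281.12036272,   86.47106906]), array([7.94926146]))
[ 531.47755363 -277.4225869   193.31211886] [-0.23970422 -0.09741613 -1.3030674 ]
```

View pics/f.png

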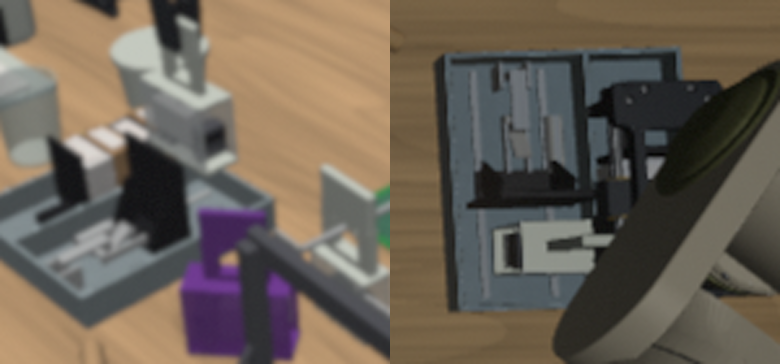

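The pack is held upright and square over the bay, with its top-view corner at f (500,250) and the pusher still back. I'll lower it.

```bash
python3 -m crank '0 0 0.015 0 0; 0 0 0.02 0 0; 0 0 0.015 0 0; 0 0 0.008 0 0; 0 0 0.006 0 0; 0 0 0.004 0 0; 0 0 0 0 0; 0 0 0 0 0; 0 0 0 0 0; 0 0 0 0 0'; python3 -m crank '0 0 0.002 0 0; 0 0 0.002 0 0; 0 0 0.001 0 0; 0 0 0.001 0 0; 0 0 0 0 0; 0 0 0 0 0; 0 0 0 0 0; 0 0 0 0 0; 0 0 0 0 0; 0 0 0 0 0'
```

```text
t: 22.2
position: [531.6, -277.5, 125.6]
eef_rot: [0.701, 0.713, 0.0, 0.0]
force: [0.0, -0.1, -1.1]
gripper_width: 0.09
finger_force: 30.0
t: 23.2
position: [531.5, -277.4, 119.3]
eef_rot: [0.701, 0.713, 0.0, 0.0]
force: [-0.6, 0.1, -2.4]
gripper_width: 0.09
finger_force: 30.0
```

```bash
python3 -m crank '0 0 0.001 0 0; 0 0 0 0 0; 0 0 0 0 0; 0 0 0 0 0; 0 0 0 0 0; 0 0 0 0 0; 0 0 0 0 0; 0 0 0 0 0; 0 0 0 0 0; 0 0 0 0 0'; python3 -m crank '0 0 0.001 0 0; 0 0 0 0 0; 0 0 0 0 0; 0 0 0 0 0; 0 0 0 0 0; 0 0 0 0 0; 0 0 0 0 0; 0 0 0 0 0; 0 0 0 0 0; 0 0 0 0 0'
```

```text
t: 24.2
position: [531.6, -277.6, 118.5]
eef_rot: [0.701, 0.713, -0.0, 0.0]
force: [-0.0, -1.5, 5.1]
gripper_width: 0.087
finger_force: 30.0
t: 25.2
position: [531.7, -277.6, 118.5]
eef_rot: [0.701, 0.713, 0.0, 0.001]
force: [-2.1, -0.4, 11.9]
gripper_width: 0.087
finger_force: 30.0
```

On the floor: the force has reversed to +12 N. I'll ease off and release with a small opening, staying clear of the pusher.

```bash
python3 -m crank '0 0 -0.001 0 0; 0 0 0 0 0; 0 0 0 0 0.1; 0 0 0 0 0.13; 0 0 0 0 0.18; 0 0 0 0 0.25; 0 0 0 0 0.25; 0 0 0 0 0.25; 0 0 0 0 0.25; 0 0 0 0 0.25'; python3 -m crank '0 0 -0.005 0 0.25; 0 0 -0.01 0 0.25; 0 0 -0.02 0 0.25; 0 0 -0.03 0 0.25; 0 0 -0.03 0 0.25; 0 0 -0.03 0 0.25; 0.03 -0.03 0 0 0.25; 0.04 -0.03 0 0 0.25; 0.04 -0.03 0 0 0.25; 0.04 -0.03 0 0 0.25'; python3 -m crank '0.04 -0.01 0 0 0.25; 0.04 0 0 0 0.25; 0.04 0 0 0 0.25; 0.04 0 0 0 0.25; 0.04 0 0 0 0.25; 0 0 0 0 0.25; 0 0 0 0 0.25; 0 0 0 0 0.25; 0 0 0 0 0.25; 0 0 0 0 0.25'
python3 - <<'E'
from h import *
S={c:snapshot(c) for c in("scene","top")}
a=cv2.resize(S["scene"]["image"][90:340,150:400,::-1],None,fx=1.6,fy=1.6,interpolation=2)
b=cv2.resize(S["top"]["image"][80:330,280:530,::-1],None,fx=1.6,fy=1.6,interpolation=2)
cv2.imwrite("pics/g.png",np.hstack([a,b]))
for n in("truck_pack","pusher_face"):
  p={c:place_of(n,c) for c in S}
  if all(p.values()):print(n,tri([(S[c],p[c][0]["xy"]) for c in S]))
E
```

```text
t: 26.2
position: [531.5, -277.4, 118.2]
eef_rot: [0.701, 0.713, 0.0, -0.0]
force: [-0.5, 0.3, 0.0]
gripper_width: 0.251
finger_force: 0.0
t: 27.2
position: [407.6, -128.0, 244.0]
eef_rot: [0.701, 0.713, 0.0, 0.001]
force: [0.4, 1.0, 0.9]
gripper_width: 0.249
finger_force: 0.0
t: 28.2
position: [395.8, 69.6, 243.3]
eef_rot: [0.702, 0.712, -0.0, 0.0]
force: [-0.5, 0.0, 0.4]
gripper_width: 0.249
finger_force: 0.0
truck_pack (array([615.5375227 , -97.66622995, 123.03642561]), array([41.96592772]))
pusher_face (array([ 572.46248873, -279.33234707,   89.86212184]), array([6.62177914]))
```

View pics/g.png

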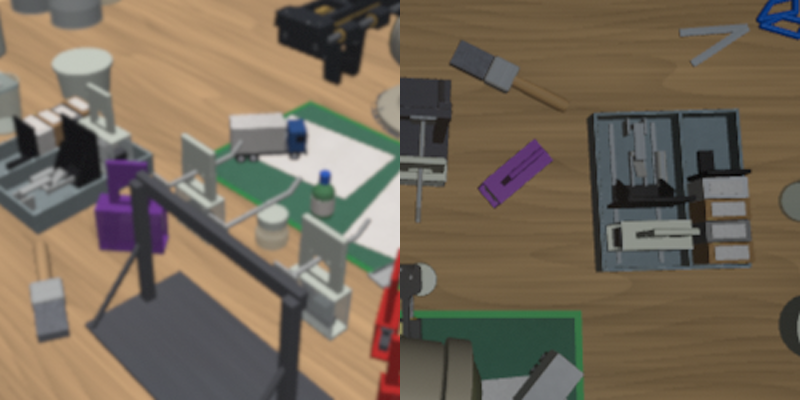

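The pack stands upright in the bay at g (650,237) with the pusher still latched at g (650,192). Both small packs hang at (200,180) and (323,285), and the jar stands at (272,225). I'll hand in.

```bash
python3 -c "
from plant import robot
print(robot.hand_in())"
```

```text
the job is handed in; nothing more can be done
None
```

I handed the job in at about 28 s of the 72 s allowed. In the last pictures the lorry pack stands upright on the floor of the empty lane, the pusher is held back by its catch, both small packs hang on their pegs and the paint jar is upright; the judge's verdict was not shown to me.

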